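Put the filed test pieces back in their own trays

ROBOT

A 6-joint arm with a two-finger parallel gripper is mounted at the origin on the work surface. World frame = base frame: x ahead of the robot, y to its left, z up, the work surface at z = 0. Lengths are in m, angles in degrees, forces in N, time in s.
With the tool pointing down it reaches from about 0.35 to 0.875 m from the base axis. Payload 4.2 kg.
Tool frame: the origin (TCP) lies on the centre line of the jaws, within the pads' length; the fingertips stand 25 mm ahead of it and the grasp point (between the pads) lies 6 mm ahead of it (finger_overhang is the distance from the TCP to the fingertips, in m); z points along the fingers, y is the line along which they close (so a half turn about z gives the same grasp; the last joint's range is limited). The gripper opens to 87 mm and grips with 3 to 60 N. Pads are 19 mm wide; open, the fingers measure 117 mm over their backs; the gripper's body (75 mm by 190 mm) begins 51 mm behind the grasp point.
Start: joints at [78.415, 22.042, 0.453, 0, -68.411, -14.817], TCP at [0.278, 0.56, 0.248] pointing down, gripper open.
Joint ranges: [-179.83, 179.83], [-69.29, 118.12], [-61.27, 80.66], [-181.25, 117.63], [-171.15, -9.14], [-177.46, 177.46]. Speed limits (degrees/s): [159.86, 159.86, 180, 180, 180, 180].

INTERFACE

Orientations are given as a 3x3 rotation matrix whose columns are the frame's x, y, z axes.
In Python, from station import sense, capture, finish_job, spot_in, tip_of, finger_overhang gives the robot as it stands. The module is installed in compiled form; this text tells all that it offers.
- The arm moves only by the tool servo_tool, never from a script. Its arguments are lists of equal length, an entry for each row: "slide": the shift along the tool's x, y, z in m, a list of three; "spin": the turn about the tool's z in degrees; "grip": the closure, from 0 (fully open) to 1 (shut). A call has exactly 5 rows; each row is the pose to reach, as a shift and turn from the pose commanded when the call began, along the tool's axes at that moment; what a row does not reach only later rows make up. A row lasts 1/12 s, in which the tool goes at most 41.7 mm and 7.16 degrees, less where a joint would pass 70% of its speed; a pose out of reach is approached as far as the arm can. A call with a gripper value outside its range is refused whole. The fingers move at their own pace and stop on an object; the grip force is fixed at half the most. Time passes only in rows, so rows that repeat a pose let the fingers close, or fill a call up. It gives the time, the measured TCP pose, the force, the opening and the grip force at its end, in the units of the state.
- sense(): the state, without advancing time (a new reading comes with each control period).
- capture(name): name is "scene" or "top"; returns a dict with "pixels" (384x512x3 uint8, blue, green, red), "depth" (384x512 float32, m along the optical axis (not along the pixel's ray), 0 where there is no reading), "fx", "fy", "cx", "cy" (pixels), "R" (3x3) and "t" (3): a world point X has camera coordinates R X + t. Camera axes: x right, y down, z forward; pixel columns grow to the right and rows downward; lengths in m; the calibration is good to about 2 mm. A picture is of the moment at which its call begins.
- finish_job(): hands the job in; it is judged then, once.
Trained networks look in the newest picture that a camera, given by its name, has taken for a name from the list of things; names that differ only in an ending like _2 or _b are one class to them, and where a whole thing is asked for, a point or a joint stands for the part that bears it (a point fixed in the world has none). Each returns a list of dicts, best first, with "conf" (0 to 1); they miss things now and then, are a little off and sometimes report something else, mostly with a low value. They report only what shows in the picture. A call takes as long as a camera call.
- spot_in(thing, camera): "point" ([x, y, z] in m, in world coordinates, good to about 4 mm: the middle of the surface that is visible of it).
- tip_of(thing, camera): "point" ([x, y, z] in m, in world coordinates, good to about 4 mm: a listed point, or the origin of a listed thing).
The state is a dict: "time_s": time; "joints": joint angles; "joint_velocities": joint speeds; "effort": joint torques, N m; "tcp_pos": TCP position; "ee_rot": TCP orientation; "wrist_force": force on the tool from outside, world axes, zero at the start; "moment": the same for the moment, N m; "gripper_width": opening from 0.0 (shut) to 1.0 (fully open); "gripper_force": force on a finger pad.
Only numpy, scipy, OpenCV 4.12 (cv2) and the standard library are available. Lean on these libraries where they do the work, as an engineer would, in place of code of your own. Each camera call takes 0.05 s, during which the arm holds its last target. There are 200 camera calls.

TASK

The filed steel test pieces have been mixed up: some lie in another piece's tray. Put every piece flat into the piece compartment of the tray whose drawing shows its outline; the empty tray without a drawing is there for you to use on the way. Set the pieces down with the same face up as now, do not drop them, and leave the try square where it lies.

Things in the scene. Friction and masses are not known exactly. Their poses are not given: they have to be found in the camera images.
- piece_hexagon: Steel hexagon, 40 mm across flats (46 over corners), with an 11 mm dark hole in the middle. y is square to one pair of flats: grip 40 mm along y. 25 mm thick, about 0.27 kg. Origin: centre of the outline, on the underside; z up through the thickness.
- piece_tee: Steel T: head 56 (along x) x 20 mm, stem 22 mm wide, 44 mm overall along y, stem towards +y. Origin midway between the back of the head and the stem's end: grip 44 mm along y. 25 mm thick, about 0.32 kg. Origin: centre of the outline, on the underside; z up through the thickness.
- piece_notched: Steel block 60 (along x) x 40 mm (along y) with a V notch, 36 mm wide and 18 mm deep, in its +x end. Grip 40 mm along y. 25 mm thick, about 0.39 kg. Origin: centre of the outline, on the underside; z up through the thickness.
- piece_rounded: Steel block 60 (along x) x 40 mm (along y), its +x end a full half circle of radius 20 mm, with an 11 mm dark hole at its centre, 10 mm from the origin. Grip 40 mm along y. 25 mm thick, about 0.43 kg. Origin: centre of the outline, on the underside; z up through the thickness.
- tray_hexagon: Fixed blue tray, 92 (x) x 167 mm (y). Piece compartment 86 x 86 mm inside, floor 4 mm and wall tops 8 mm above the bench; on its +y side a 72 mm wide card compartment. Origin: at bench level under the centre of the piece compartment. In the card compartment a white card with a full-size drawing: a solid black hexagon with a small round hole.
- tray_tee: Fixed blue tray, 92 (x) x 167 mm (y). Piece compartment 86 x 86 mm inside, floor 4 mm and wall tops 8 mm above the bench; on its +y side a 72 mm wide card compartment. Origin: at bench level under the centre of the piece compartment. In the card compartment a white card with a full-size drawing: a solid black T.
- tray_notched: Fixed blue tray, 92 (x) x 167 mm (y). Piece compartment 86 x 86 mm inside, floor 4 mm and wall tops 8 mm above the bench; on its +y side a 72 mm wide card compartment. Origin: at bench level under the centre of the piece compartment. In the card compartment a white card with a full-size drawing: a solid black rectangle with a V cut in one end.
- tray_rounded: Fixed blue tray, 92 (x) x 167 mm (y). Piece compartment 86 x 86 mm inside, floor 4 mm and wall tops 8 mm above the bench; on its +y side a 72 mm wide card compartment. Origin: at bench level under the centre of the piece compartment. In the card compartment a white card with a full-size drawing: a solid black rectangle with one half-round end and a small round hole.
- tray_spare: Fixed blue tray, 92 (x) x 167 mm (y). Piece compartment 86 x 86 mm inside, floor 4 mm and wall tops 8 mm above the bench; on its +y side a 72 mm wide card compartment. Origin: at bench level under the centre of the piece compartment. Its card compartment is bare: no drawing. Its piece compartment is empty at the start.
- try_square: Bystander: flat light-metal try square (an L), 70 x 109 mm, 6 mm thick, lying loose on the bench. Origin: on its underside, in the space inside the L, near its corner.

How it is judged (in metres and radians):
At the end, for the whole second after the job is handed in: All four pieces lie same face up and flat (0.06 rad) on the floor of the piece compartment of the tray with their own drawing (origin within 35 mm of the tray's, underside within 2.5 mm of the floor), inside its walls, released and at rest (horizontal distance between piece_hexagon and tray_hexagon below 0.035 m and z of piece_hexagon in the frame of tray_hexagon below 0.0065 m and angle between each of piece_hexagon, piece_tee, piece_notched, piece_rounded's own z axis and vertical below 0.06 rad and linear speed of each of piece_hexagon, piece_tee, piece_notched, piece_rounded below 0.02 m/s and angular speed of each of piece_hexagon, piece_tee, piece_notched, piece_rounded below 0.1 rad/s and horizontal distance between piece_tee and tray_tee below 0.035 m and z of piece_tee in the frame of tray_tee below 0.0065 m and horizontal distance between piece_notched and tray_notched below 0.035 m and z of piece_notched in the frame of tray_notched below 0.0065 m and horizontal distance between piece_rounded and tray_rounded below 0.035 m and z of piece_rounded in the frame of tray_rounded below 0.0065 m); the robot touches nothing.
It fails at once if the try square is shifted by more than 15 mm (distance of try_square from where it was at the start of the episode above 0.015 m).
It fails at once if the hexagon piece is dropped: falling free with its underside more than 35 mm above the bench (height (world z) of piece_hexagon above 0.035 m and contact force between piece_hexagon and anything else below 0.01 N).
It fails at once if the tee piece is dropped: falling free with its underside more than 35 mm above the bench (height (world z) of piece_tee above 0.035 m and contact force between piece_tee and anything else below 0.01 N).
It fails at once if the notched piece is dropped: falling free with its underside more than 35 mm above the bench (height (world z) of piece_notched above 0.035 m and contact force between piece_notched and anything else below 0.01 N).
It fails at once if the rounded piece is dropped: falling free with its underside more than 35 mm above the bench (height (world z) of piece_rounded above 0.035 m and contact force between piece_rounded and anything else below 0.01 N).
It also fails if it takes over 128 s, if anything falls off the work surface, if the arm or the gripper's body presses on something with over 40 N, if the wrist force passes 120 N, or if a joint passes its speed limit or range.

## Working session

There is one attempt and no reset: what is moved stays moved. The work goes in short steps, Python scripts to look and compute and a tool call to move; the robot and the scene stay as the last step left them, time stands still between calls to the robot, and variables do not carry over. Pictures are saved under pics/ and viewed, at most 14 in all, crops included, and the job is handed in when it is done.

Besides the shell and the picture viewer there is one more tool, called after "Emit:" as a command line: name --pt "numbers of a row" for each row, then --argument value for the rest. servo_tool: Moves the arm, as the interface text tells. Its arguments: {"type":"object","properties":{"slide":{"type":"array"},"spin":{"type":"array"},"grip":{"type":"array"}},"required":["slide","spin","grip"]}

```bash
mkdir -p pics; python3 - <<'E'
from station import *
import cv2,numpy as np
s=sense();print(s['time_s'],s['tcp_pos'],np.round(s['ee_rot'],3).tolist(),s['gripper_width'],finger_overhang)
for n in('scene','top'):
    c=capture(n);cv2.imwrite(f'pics/{n}0.png',c['pixels']);print(n,c['fx'],np.round(c['R'],3).tolist(),c['t'])
    for t in['piece_hexagon','piece_tee','piece_notched','piece_rounded','tray_hexagon','tray_tee','tray_notched','tray_rounded','tray_spare','try_square']:
        print(t,[(np.round(d['point'],3).tolist(),round(d['conf'],2)) for d in tip_of(t,n)[:3]])
E
```

```text
0.0 [0.2776376  0.55930893 0.24647152] [[0.896, -0.445, -0.001], [-0.445, -0.896, -0.002], [0.0, 0.002, -1.0]] 0.995653706670476 0.025
scene 374.8486447828901 [[0.501, 0.866, -0.012], [0.549, -0.328, -0.769], [-0.669, 0.378, -0.639]] [-0.25213712 -0.28335273  1.09720553]
piece_hexagon [([0.449, -0.024, 0.006], 0.91)]
piece_tee [([0.467, 0.211, 0.004], 0.76)]
piece_notched [([0.451, -0.257, 0.004], 0.66)]
piece_rounded [([0.634, -0.276, 0.003], 0.73), ([0.631, -0.263, -0.002], 0.73), ([0.467, 0.208, -0.004], 0.51)]
tray_hexagon [([0.457, -0.261, 0.001], 0.84)]
tray_tee [([0.63, -0.261, -0.002], 0.68)]
tray_notched [([0.47, 0.209, -0.002], 0.92), ([0.635, -0.271, 0.004], 0.44)]
tray_rounded [([0.454, -0.022, 0.0], 0.88), ([0.618, -0.047, -0.001], 0.56)]
tray_spare [([0.618, -0.05, 0.002], 0.66), ([0.628, 0.209, 0.004], 0.53)]
try_square [([0.628, 0.209, -0.0], 0.58)]
top 491.8408969161449 [[-0.013, -1.0, 0.002], [-0.979, 0.012, -0.205], [0.205, -0.005, -0.979]] [-0.04118861  0.54248038  0.84963021]
piece_hexagon [([0.451, -0.025, 0.005], 0.68)]
piece_tee [([0.469, 0.211, 0.004], 0.58)]
piece_notched [([0.453, -0.259, 0.004], 0.79)]
piece_rounded [([0.633, -0.27, 0.001], 0.79)]
tray_hexagon [([0.451, -0.26, -0.002], 0.74)]
tray_tee [([0.637, -0.264, 0.001], 0.86)]
tray_notched [([0.472, 0.211, 0.003], 0.82)]
tray_rounded [([0.455, -0.024, -0.0], 0.86)]
tray_spare [([0.622, -0.045, -0.001], 0.75), ([0.452, -0.023, -0.002], 0.64)]
try_square [([0.626, 0.206, -0.001], 0.91)]
```

View pics/top0.png

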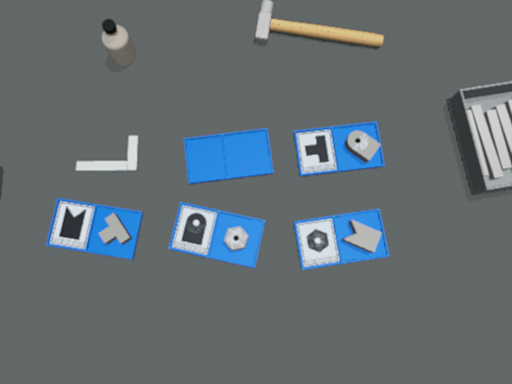

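View pics/scene0.png

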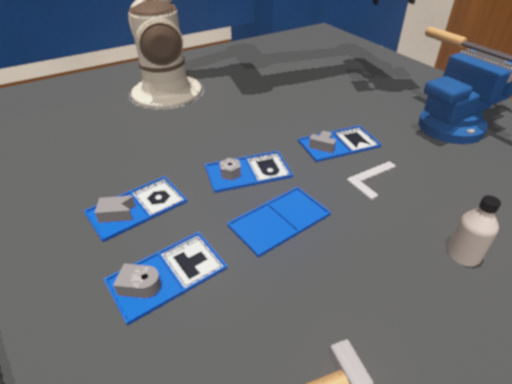

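```bash
cat > h.py <<'E'
from station import *
import cv2,numpy as np
from scipy.optimize import minimize
P={'hexagon':[(23.1*np.cos(a),23.1*np.sin(a)) for a in np.radians(range(0,360,60))],
'tee':[(-28,-22),(28,-22),(28,-2),(11,-2),(11,22),(-11,22),(-11,-2),(-28,-2)],
'notched':[(-30,-20),(30,-20),(30,-18),(12,0),(30,18),(30,20),(-30,20)],
'rounded':[(-30,-20)]+[(10+20*np.cos(a),20*np.sin(a)) for a in np.radians(range(-90,91,10))]+[(-30,20)]}
def world(c):
    v,u=np.indices(c['depth'].shape);d=c['depth']
    X=np.dstack([(u-c['cx'])/c['fx']*d,(v-c['cy'])/c['fy']*d,d])
    return (X-c['t'])@c['R']
def proj(c,X):
    q=np.atleast_2d(X)@c['R'].T+c['t'];return q[:,:2]/q[:,2:]*[c['fx'],c['fy']]+[c['cx'],c['cy']]
def fit(c,name,xy0,zt=.029,r=.06):
    W=world(c);p=np.array(P[name])/1000
    near=np.hypot(W[...,0]-xy0[0],W[...,1]-xy0[1])<r
    hsv=cv2.cvtColor(c['pixels'],cv2.COLOR_BGR2HSV)
    m=(near&(W[...,2]>zt-.008)&(c['depth']>0)&(hsv[...,1]<110)).astype(np.uint8)
    m=cv2.morphologyEx(m,cv2.MORPH_CLOSE,np.ones((5,5)) if name=='hexagon' else np.ones((3,3)))
    v0,v1,u0,u1=[f(a) for a in np.nonzero(m) for f in(np.min,np.max)];S=8
    v0-=8;u0-=8;v1+=9;u1+=9
    M=cv2.resize(m[v0:v1,u0:u1]*1.0,None,fx=S,fy=S,interpolation=cv2.INTER_LINEAR)
    def cost(q):
        co,si=np.cos(q[2]),np.sin(q[2])
        w=np.c_[p@np.array([[co,si],[-si,co]])+np.array(q[:2]),np.full(len(p),zt)]
        uv=(proj(c,w)-[u0,v0]+.5)*S-.5
        im=np.zeros(M.shape);cv2.fillPoly(im,[np.round(uv*16).astype(np.int32)],1.,shift=4)
        return np.abs(im-M).sum()/S/S
    ce=W[m>0].mean(0)[:2];best=None
    for a in np.radians(range(0,360,15)):
        o=minimize(cost,[*ce,a],method='Nelder-Mead',options=dict(initial_simplex=[[*ce,a],[ce[0]+.006,ce[1],a],[ce[0],ce[1]+.006,a],[*ce,a+.2]],xatol=1e-4,fatol=.05))
        if best is None or o.fun<best.fun:best=o
    return np.round(best.x[:2],4),round(np.degrees(best.x[2])%360,1),round(best.fun,1),m.sum(),np.round(np.median(W[...,2][m>0]),4)
def go(x,y,z,yaw=None):
    s=sense();R=s['ee_rot'];sl=R.T@(np.array([x,y,z])-s['tcp_pos'])
    cur=np.degrees(np.arctan2(R[1,0],R[0,0]));sp=0
    if yaw is not None: sp=-((yaw-cur+90)%180-90)
    print('t',round(s['time_s'],2),'tcp',np.round(s['tcp_pos'],4),'slide',np.round(sl,4),'spin',round(sp,1),'yaw',round(cur,1),'j1,6',np.round(np.array(s['joints'])[[0,5]],0),'w',round(s['gripper_width']*87,1),'F',round(s['gripper_force'],1))
E
python3 - <<'E'
from h import *
g={'hexagon':(.45,-.025),'tee':(.468,.211),'notched':(.452,-.258),'rounded':(.633,-.27)}
tr={'hexagon':(.454,-.26),'tee':(.634,-.263),'notched':(.471,.21),'rounded':(.454,-.023),'spare':(.62,-.047)}
for n in('top','scene'):
    c=capture(n)
    for k in g:print(n,k,*fit(c,k,g[k]))
    hsv=cv2.cvtColor(c['pixels'],cv2.COLOR_BGR2HSV);W=world(c)
    for k,o in tr.items():
        near=(np.abs(W[...,0]-o[0])<.075)&(W[...,1]-o[1]>-.075)&(W[...,1]-o[1]<.15)
        m=near&(hsv[...,0]>95)&(hsv[...,0]<125)&(hsv[...,1]>150)&(hsv[...,2]>90)
        pts=W[m][:,:2].astype(np.float32)
        (cx,cy),(w,h),a=cv2.minAreaRect(pts*1000)
        if w>h:w,h,a=h,w,a-90
        a=(a+90)%180-90;A=np.radians(a)
        print(n,'tray',k,np.round([cx/1000+.0375*np.sin(A),cy/1000-.0375*np.cos(A)],4),round(w),round(h),round(a,1))
E
```

```text
top hexagon [ 0.4513 -0.0221] 40.4 25.7 411 0.0287
top tee [0.4663 0.209 ] 34.3 45.8 512 0.0289
top notched [ 0.4523 -0.2572] 65.8 47.8 642 0.0285
top rounded [ 0.6308 -0.2664] 53.3 44.2 608 0.0285
top tray hexagon [ 0.4547 -0.2583] 92 168 7.9
top tray tee [ 0.6324 -0.2632] 93 168 6.0
top tray notched [0.4694 0.2137] 93 172 -10.0
top tray rounded [ 0.4525 -0.0208] 93 168 -13.1
top tray spare [ 0.6203 -0.0435] 93 168 6.5
scene hexagon [ 0.4579 -0.0286] 42.2 48.0 247 0.0271
scene tee [0.4726 0.201 ] 32.8 60.9 243 0.0265
scene notched [ 0.4588 -0.2624] 65.7 129.9 571 0.0275
scene rounded [ 0.6355 -0.2716] 50.6 112.4 966 0.0277
scene tray hexagon [ 0.4552 -0.2626] 95 166 7.8
scene tray tee [ 0.6328 -0.2672] 95 166 6.0
scene tray notched [0.4696 0.2065] 93 166 -10.4
scene tray rounded [ 0.4529 -0.0257] 94 166 -13.3
scene tray spare [ 0.6205 -0.0479] 94 169 6.3
```

```bash
python3 -c "
from h import *
go(.4515,-.0245,.12,-19.2)"
```

```text
t 1.2 tcp [0.2779 0.5598 0.2476] slide [0.4153 0.4461 0.1276] spin -7.2 yaw -26.4 j1,6 [ 78. -15.] w 87.2 F 0.0
```

Emit:
servo_tool --pt "0.026 0.028 0.008" --pt "0.052 0.056 0.016" --pt "0.078 0.084 0.024" --pt "0.104 0.112 0.032" --pt "0.13 0.14 0.04" --spin '[0,0,0,0,0]' --grip '[0,0,0,0,0]'

```text
time_s: 1.62
tcp_pos: [0.3322, 0.3749, 0.2074]
ee_rot: [[0.896, -0.444, 0.0], [-0.444, -0.896, 0.0], [0.0, -0.0, -1.0]]
wrist_force: [1.0, -0.4, 0.7]
gripper_width: 1.003
gripper_force: 0.0
```

Emit:
servo_tool --pt "0.026 0.028 0.008" --pt "0.052 0.056 0.016" --pt "0.078 0.084 0.024" --pt "0.104 0.112 0.032" --pt "0.13 0.14 0.04" --spin '[0,0,0,0,0]' --grip '[0,0,0,0,0]'

```text
time_s: 2.03
tcp_pos: [0.3864, 0.1918, 0.1677]
ee_rot: [[0.896, -0.444, 0.001], [-0.444, -0.896, 0.001], [0.0, -0.001, -1.0]]
wrist_force: [1.8, -0.1, 0.7]
gripper_width: 1.001
gripper_force: 0.0
```

Emit:
servo_tool --pt "0.026 0.028 0.008" --pt "0.052 0.056 0.016" --pt "0.078 0.084 0.024" --pt "0.104 0.112 0.032" --pt "0.13 0.14 0.04" --spin '[0,0,-2,-5,-7]' --grip '[0,0,0,0,0]'

```text
time_s: 2.45
tcp_pos: [0.4409, 0.0085, 0.1277]
ee_rot: [[0.944, -0.329, 0.001], [-0.329, -0.944, 0.0], [0.001, -0.001, -1.0]]
wrist_force: [0.4, -0.1, 0.1]
gripper_width: 0.998
gripper_force: 0.0
```

```bash
python3 -c "
from h import *
go(.4515,-.0245,.036,-19.2)"
```

```text
t 2.45 tcp [0.4409 0.0085 0.1277] slide [0.0208 0.0277 0.0917] spin -0.0 yaw -19.2 j1,6 [22. 48.] w 86.8 F 0.0
```

Emit:
servo_tool --pt "0.0208 0.0277 0.02" --pt "0.0208 0.0277 0.045" --pt "0.0208 0.0277 0.07" --pt "0.0208 0.0277 0.085" --pt "0.0208 0.0277 0.0917" --spin '[0,0,0,0,0]' --grip '[0,0,0,0,0]'

```text
time_s: 2.87
tcp_pos: [0.4497, -0.0236, 0.0339]
ee_rot: [[0.943, -0.333, -0.004], [-0.333, -0.943, -0.001], [-0.003, 0.002, -1.0]]
wrist_force: [-0.3, 0.2, -0.2]
gripper_width: 0.997
gripper_force: 0.0
```

Emit:
servo_tool --pt "0 0 0" --pt "0 0 0" --pt "0 0 0" --pt "0 0 0" --pt "0 0 0" --spin '[0,0,0,0,0]' --grip '[0,0.2,1,1,1]'

```text
time_s: 3.28
tcp_pos: [0.4515, -0.0224, 0.0368]
ee_rot: [[0.943, -0.332, 0.002], [-0.332, -0.943, 0.001], [0.002, -0.001, -1.0]]
wrist_force: [-1.0, -0.1, 0.2]
gripper_width: 0.784
gripper_force: 0.0
```

Emit:
servo_tool --pt "0 0 0" --pt "0 0 0" --pt "0 0 0" --pt "0 0 0" --pt "0 0 0" --spin '[0,0,0,0,0]' --grip '[1,1,1,1,1]'

```text
time_s: 3.7
tcp_pos: [0.4508, -0.0229, 0.036]
ee_rot: [[0.943, -0.332, -0.0], [-0.332, -0.943, -0.0], [-0.0, 0.0, -1.0]]
wrist_force: [0.6, -0.2, 0.6]
gripper_width: 0.458
gripper_force: 30.0
```

```bash
python3 -c "
from h import *
go(.62,-.046,.08)"
```

```text
t 3.7 tcp [ 0.4508 -0.0229  0.036 ] slide [ 0.1672 -0.0344 -0.044 ] spin 0 yaw -19.4 j1,6 [18. 53.] w 39.9 F 30.0
```

Emit:
servo_tool --pt "0 0 -0.018" --pt "0 0 -0.044" --pt "0.039 -0.008 -0.044" --pt "0.078 -0.016 -0.044" --pt "0.117 -0.024 -0.044" --spin '[0,0,0,0,0]' --grip '[1,1,1,1,1]'

```text
time_s: 4.12
tcp_pos: [0.5703, -0.0392, 0.0806]
ee_rot: [[0.943, -0.332, 0.001], [-0.332, -0.943, 0.001], [0.001, -0.001, -1.0]]
wrist_force: [0.7, 0.9, -2.4]
gripper_width: 0.454
gripper_force: 30.0
```

Emit:
servo_tool --pt "0.03 -0.006 0" --pt "0.05 -0.0104 0" --pt "0.05 -0.0104 0" --pt "0.05 -0.0104 0.015" --pt "0.05 -0.0104 0.03" --spin '[0,0,0,0,0]' --grip '[1,1,1,1,1]'

```text
time_s: 4.53
tcp_pos: [0.6196, -0.0459, 0.0492]
ee_rot: [[0.943, -0.333, -0.0], [-0.333, -0.943, 0.0], [-0.0, -0.0, -1.0]]
wrist_force: [0.2, -0.1, -2.8]
gripper_width: 0.453
gripper_force: 30.0
```

Emit:
servo_tool --pt "0 0 0.005" --pt "0 0 0.009" --pt "0 0 0.012" --pt "0 0 0.0135" --pt "0 0 0.0135" --spin '[0,0,0,0,0]' --grip '[1,1,1,1,1]'

```text
time_s: 4.95
tcp_pos: [0.6199, -0.0458, 0.0366]
ee_rot: [[0.943, -0.332, 0.0], [-0.332, -0.943, 0.0], [0.0, -0.0, -1.0]]
wrist_force: [-0.9, -0.2, -1.6]
gripper_width: 0.463
gripper_force: 30.0
```

```bash
python3 -c "
from h import *
go(.62,-.046,.0365);print(sense()['wrist_force'])"
```

```text
t 4.95 tcp [ 0.6199 -0.0458  0.0366] slide [0.0002 0.0002 0.0001] spin 0 yaw -19.4 j1,6 [11. 60.] w 40.3 F 30.0
[-0.92204713 -0.23689646 -1.58829083]
```

Emit:
servo_tool --pt "0 0 0" --pt "0 0 0" --pt "0 0 0" --pt "0 0 0" --pt "0 0 0" --spin '[0,0,0,0,0]' --grip '[0.5,0.4,0.2,0,0]'

```text
time_s: 5.37
tcp_pos: [0.6201, -0.0459, 0.0369]
ee_rot: [[0.943, -0.332, 0.001], [-0.332, -0.943, 0.0], [0.001, -0.0, -1.0]]
wrist_force: [0.3, 0.8, 0.2]
gripper_width: 0.716
gripper_force: 0.0
```

Emit:
servo_tool --pt "0 0 0" --pt "0 0 0" --pt "0 0 -0.02" --pt "0 0 -0.05" --pt "0 0 -0.08" --spin '[0,0,0,0,0]' --grip '[0,0,0,0,0]'

```text
time_s: 5.78
tcp_pos: [0.619, -0.046, 0.1162]
ee_rot: [[0.943, -0.332, -0.003], [-0.332, -0.943, -0.001], [-0.003, 0.002, -1.0]]
wrist_force: [1.0, -0.2, 0.2]
gripper_width: 0.988
gripper_force: 0.0
```

Emit:
servo_tool --pt "0.014 0.034 0" --pt "0.028 0.068 0" --pt "0.042 0.102 0" --pt "0.056 0.136 0" --pt "0.07 0.17 0" --spin '[7,14,21,28,35]' --grip '[0,0,0,0,0]'

```text
time_s: 6.2
tcp_pos: [0.6292, -0.231, 0.1166]
ee_rot: [[0.578, -0.816, 0.0], [-0.816, -0.578, -0.0], [0.0, -0.0, -1.0]]
wrist_force: [0.4, -1.1, 0.2]
gripper_width: 0.999
gripper_force: 0.0
```

Emit:
servo_tool --pt "0 0 0" --pt "0 0 0" --pt "0 0 0" --pt "0 0 0" --pt "0 0 0" --spin '[7,14,21,28,35]' --grip '[0,0,0,0,0]'

```text
time_s: 6.62
tcp_pos: [0.6292, -0.2298, 0.1162]
ee_rot: [[0.004, -1.0, -0.0], [-1.0, -0.004, 0.0], [-0.0, 0.0, -1.0]]
wrist_force: [-0.5, 0.0, 0.5]
gripper_width: 1.003
gripper_force: 0.0
```

Emit:
servo_tool --pt "0 0 0" --pt "0 0 0" --pt "0 0 0" --pt "0 0 0" --pt "0 0 0" --spin '[7,14,21,28,35]' --grip '[0,0,0,0,0]'

```text
time_s: 7.03
tcp_pos: [0.6292, -0.2295, 0.1162]
ee_rot: [[-0.57, -0.822, -0.0], [-0.822, 0.57, 0.0], [0.0, 0.0, -1.0]]
wrist_force: [0.2, 0.5, -0.1]
gripper_width: 1.0
gripper_force: 0.0
```

```bash
python3 - <<'E'
from h import *
go(.632,-.2695,.036,52)
c=capture('top');cv2.imwrite('pics/t1.png',c['pixels'])
for k,p in {'hexagon':(.62,-.046),'tee':(.468,.211),'notched':(.452,-.258)}.items():
    print(k,*fit(c,k,p),[d['point'] for d in tip_of('piece_'+k,'top')[:1]])
E
```

```text
t 7.03 tcp [ 0.6292 -0.2295  0.1162] slide [ 0.0313 -0.0251  0.0802] spin 3.2 yaw -124.8 j1,6 [ -6. -29.] w 87.0 F 0.0Traceback (most recent call last):
  File "<stdin>", line 5, in <module>
  File "h.py", line 22, in fit
    M=cv2.resize(m[v0:v1,u0:u1]*1.0,None,fx=S,fy=S,interpolation=cv2.INTER_LINEAR)
cv2.error: OpenCV(4.12.0) /io/opencv/modules/imgproc/src/resize.cpp:4208: error: (-215:Assertion failed) !ssize.empty() in function 'resize'
```

Emit:
servo_tool --pt "0.025 -0.02 0" --pt "0.0313 -0.0251 0.025" --pt "0.0313 -0.0251 0.055" --pt "0.0313 -0.0251 0.073" --pt "0.0313 -0.0251 0.0802" --spin '[1.5,3.2,3.2,3.2,3.2]' --grip '[0,0,0,0,0]'

```text
time_s: 7.5
tcp_pos: [0.63, -0.2693, 0.0326]
ee_rot: [[-0.609, -0.793, -0.007], [-0.793, 0.609, 0.002], [0.003, 0.006, -1.0]]
wrist_force: [-7.1, 5.2, 20.8]
gripper_width: 1.002
gripper_force: 11.9
```

Emit:
servo_tool --pt "0 0 0" --pt "0 0 0" --pt "0 0 0" --pt "0 0 0" --pt "0 0 0" --spin '[0,0,0,0,0]' --grip '[0,0.2,1,1,1]'

```text
time_s: 7.92
tcp_pos: [0.633, -0.2695, 0.0371]
ee_rot: [[-0.61, -0.793, 0.002], [-0.793, 0.61, -0.0], [-0.001, -0.002, -1.0]]
wrist_force: [0.5, 0.2, 0.2]
gripper_width: 0.782
gripper_force: 0.0
```

Emit:
servo_tool --pt "0 0 0" --pt "0 0 0" --pt "0 0 0" --pt "0 0 0" --pt "0 0 0" --spin '[0,0,0,0,0]' --grip '[1,1,1,1,1]'

```text
time_s: 8.33
tcp_pos: [0.6323, -0.2694, 0.0362]
ee_rot: [[-0.61, -0.792, -0.0], [-0.792, 0.61, 0.0], [0.0, 0.0, -1.0]]
wrist_force: [0.1, 0.6, 1.7]
gripper_width: 0.457
gripper_force: 30.0
```

```bash
python3 -c "
from h import *
go(.453,-.023,.086)"
```

```text
t 8.33 tcp [ 0.6323 -0.2694  0.0362] slide [-0.0858  0.2924 -0.0497] spin 0 yaw -127.6 j1,6 [-10. -28.] w 39.8 F 30.0
```

Emit:
servo_tool --pt "0 0 -0.02" --pt "0 0 -0.0497" --pt "-0.0107 0.0365 -0.0497" --pt "-0.0214 0.073 -0.0497" --pt "-0.032 0.1095 -0.0497" --spin '[0,0,0,0,0]' --grip '[1,1,1,1,1]'

```text
time_s: 8.75
tcp_pos: [0.5634, -0.1765, 0.085]
ee_rot: [[-0.612, -0.791, -0.001], [-0.791, 0.612, 0.001], [0.0, 0.002, -1.0]]
wrist_force: [0.1, 1.9, -4.8]
gripper_width: 0.457
gripper_force: 30.0
```

Emit:
servo_tool --pt "-0.0107 0.0365 0" --pt "-0.0214 0.073 0" --pt "-0.032 0.1095 0" --pt "-0.043 0.146 0" --pt "-0.0538 0.1829 0" --spin '[0,0,0,0,0]' --grip '[1,1,1,1,1]'

```text
time_s: 9.17
tcp_pos: [0.4512, -0.0221, 0.0853]
ee_rot: [[-0.611, -0.792, -0.001], [-0.792, 0.611, 0.0], [0.001, 0.001, -1.0]]
wrist_force: [1.3, 1.7, -3.6]
gripper_width: 0.459
gripper_force: 30.0
```

Emit:
servo_tool --pt "0 0 0" --pt "0 0 0.014" --pt "0 0 0.026" --pt "0 0 0.036" --pt "0 0 0.042" --spin '[0,0,0,0,0]' --grip '[1,1,1,1,1]'

```text
time_s: 9.58
tcp_pos: [0.452, -0.0232, 0.0426]
ee_rot: [[-0.61, -0.792, -0.003], [-0.792, 0.61, -0.0], [0.002, 0.002, -1.0]]
wrist_force: [-0.5, -0.1, -3.4]
gripper_width: 0.457
gripper_force: 30.0
```

```bash
python3 -c "
from h import *
go(.453,-.023,.0367)"
```

```text
t 9.58 tcp [ 0.452  -0.0232  0.0426] slide [-0.0008 -0.0007  0.0059] spin 0 yaw -127.6 j1,6 [ 18. -55.] w 39.7 F 30.0
```

Emit:
servo_tool --pt "0 0 0.003" --pt "0 0 0.006" --pt "0 0 0.0072" --pt "0 0 0.0072" --pt "0 0 0.0072" --spin '[0,0,0,0,0]' --grip '[1,1,1,1,1]'

```text
time_s: 10.0
tcp_pos: [0.4533, -0.0231, 0.0369]
ee_rot: [[-0.61, -0.792, 0.001], [-0.792, 0.61, 0.0], [-0.001, -0.0, -1.0]]
wrist_force: [-0.6, 0.0, -3.7]
gripper_width: 0.461
gripper_force: 30.0
```

Emit:
servo_tool --pt "0 0 0" --pt "0 0 0" --pt "0 0 0" --pt "0 0 0" --pt "0 0 0" --spin '[0,0,0,0,0]' --grip '[0.5,0.4,0.2,0,0]'

```text
time_s: 10.42
tcp_pos: [0.4534, -0.023, 0.037]
ee_rot: [[-0.61, -0.792, 0.001], [-0.792, 0.61, 0.0], [-0.001, -0.001, -1.0]]
wrist_force: [1.0, -0.1, 0.8]
gripper_width: 0.718
gripper_force: 0.0
```

Emit:
servo_tool --pt "0 0 0" --pt "0 0 0" --pt "0 0 -0.02" --pt "0 0 -0.05" --pt "0 0 -0.08" --spin '[0,0,0,0,0]' --grip '[0,0,0,0,0]'

```text
time_s: 10.83
tcp_pos: [0.4523, -0.0233, 0.1169]
ee_rot: [[-0.61, -0.792, -0.003], [-0.792, 0.61, -0.001], [0.003, 0.002, -1.0]]
wrist_force: [0.9, -0.7, 0.3]
gripper_width: 0.994
gripper_force: 0.0
```

Emit:
servo_tool --pt "-0.032 0.0217 0" --pt "-0.064 0.0434 0" --pt "-0.096 0.0651 0" --pt "-0.128 0.0868 0" --pt "-0.16 0.1085 0" --spin '[5,10,15,19,19]' --grip '[0,0,0,0,0]'

```text
time_s: 11.25
tcp_pos: [0.4644, 0.1715, 0.1169]
ee_rot: [[-0.836, -0.548, 0.0], [-0.548, 0.836, 0.0], [-0.0, 0.0, -1.0]]
wrist_force: [1.3, -0.2, -0.2]
gripper_width: 1.002
gripper_force: 0.0
```

```bash
python3 - <<'E'
from h import *
go(.4675,.209,.037,33.5)
c=capture('scene');cv2.imwrite('pics/s1.png',c['pixels'])
E
```

```text
t 11.25 tcp [0.4644 0.1715 0.1169] slide [-0.0231  0.0296  0.0799] spin -0.2 yaw -146.7 j1,6 [ 39. -96.] w 87.2 F 0.0
```

View pics/s1.png

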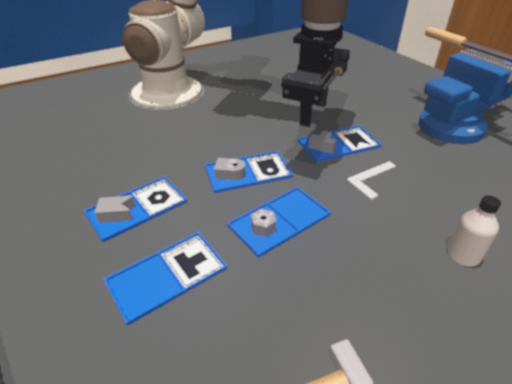

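The rounded piece is in its tray (230,169), the hexagon is in the spare tray (264,222), and the T tray is empty. Next I pick the T.

Emit:
servo_tool --pt "-0.0231 0.0296 0" --pt "-0.0231 0.0296 0.03" --pt "-0.0231 0.0296 0.055" --pt "-0.0231 0.0296 0.068" --pt "-0.0231 0.0296 0.074" --spin '[0,0,0,0,0]' --grip '[0,0,0,0,0]'

```text
time_s: 11.72
tcp_pos: [0.4664, 0.2065, 0.0404]
ee_rot: [[-0.835, -0.551, -0.004], [-0.551, 0.835, -0.003], [0.005, -0.0, -1.0]]
wrist_force: [-0.1, 0.9, -0.3]
gripper_width: 1.0
gripper_force: 0.0
```

Emit:
servo_tool --pt "0 0 0.003" --pt "0 0 0.006" --pt "0 0 0.006" --pt "0 0 0.006" --pt "0 0 0.006" --spin '[0,0,0,0,0]' --grip '[0,0.2,1,1,1]'

```text
time_s: 12.13
tcp_pos: [0.4683, 0.2076, 0.0375]
ee_rot: [[-0.835, -0.55, 0.001], [-0.55, 0.835, 0.001], [-0.002, 0.0, -1.0]]
wrist_force: [0.3, -0.1, -0.0]
gripper_width: 0.78
gripper_force: 0.0
```

Emit:
servo_tool --pt "0 0 0" --pt "0 0 0" --pt "0 0 0" --pt "0 0 0" --pt "0 0 0" --spin '[0,0,0,0,0]' --grip '[1,1,1,1,1]'

```text
time_s: 12.55
tcp_pos: [0.4679, 0.2075, 0.0369]
ee_rot: [[-0.835, -0.551, 0.0], [-0.551, 0.835, 0.0], [-0.001, 0.0, -1.0]]
wrist_force: [-0.3, 0.1, 1.9]
gripper_width: 0.506
gripper_force: 30.0
```

```bash
python3 -c "
from h import *
go(.6325,-.2645,.092)"
```

```text
t 12.55 tcp [0.4679 0.2075 0.0369] slide [ 0.1224 -0.4847 -0.0552] spin 0 yaw -146.6 j1,6 [ 42. -99.] w 44.0 F 30.0
```

Emit:
servo_tool --pt "0 0 -0.025" --pt "0 0 -0.055" --pt "0.0094 -0.0373 -0.055" --pt "0.0188 -0.0746 -0.055" --pt "0.0282 -0.1118 -0.055" --spin '[0,0,0,0,0]' --grip '[1,1,1,1,1]'

```text
time_s: 12.97
tcp_pos: [0.5051, 0.0976, 0.0915]
ee_rot: [[-0.834, -0.552, -0.001], [-0.552, 0.834, 0.0], [0.001, 0.001, -1.0]]
wrist_force: [1.2, 0.4, -4.2]
gripper_width: 0.508
gripper_force: 30.0
```

Emit:
servo_tool --pt "0.0094 -0.0373 0" --pt "0.0188 -0.0746 0" --pt "0.0282 -0.1118 0" --pt "0.0376 -0.149 0" --pt "0.0471 -0.1864 0" --spin '[0,0,0,0,0]' --grip '[1,1,1,1,1]'

```text
time_s: 13.38
tcp_pos: [0.5682, -0.085, 0.0905]
ee_rot: [[-0.835, -0.55, -0.003], [-0.55, 0.835, 0.0], [0.002, 0.002, -1.0]]
wrist_force: [1.3, 0.6, -3.9]
gripper_width: 0.503
gripper_force: 30.0
```

Emit:
servo_tool --pt "0.0094 -0.0373 0" --pt "0.0188 -0.0746 0" --pt "0.0282 -0.1118 0" --pt "0.0376 -0.149 0" --pt "0.0471 -0.1865 0" --spin '[0,0,0,0,0]' --grip '[1,1,1,1,1]'

```text
time_s: 13.8
tcp_pos: [0.6314, -0.2662, 0.0898]
ee_rot: [[-0.835, -0.55, -0.003], [-0.55, 0.835, 0.001], [0.002, 0.003, -1.0]]
wrist_force: [1.0, 0.3, -3.6]
gripper_width: 0.502
gripper_force: 30.0
```

Emit:
servo_tool --pt "0 0 0" --pt "0 0 0.014" --pt "0 0 0.028" --pt "0 0 0.04" --pt "0 0 0.047" --spin '[0,0,0,0,0]' --grip '[1,1,1,1,1]'

```text
time_s: 14.22
tcp_pos: [0.6304, -0.2641, 0.0414]
ee_rot: [[-0.835, -0.55, -0.005], [-0.55, 0.835, 0.002], [0.003, 0.004, -1.0]]
wrist_force: [-0.9, 0.4, -4.2]
gripper_width: 0.5
gripper_force: 30.0
```

```bash
python3 -c "
from h import *
go(.6325,-.2645,.0375)"
```

```text
t 14.22 tcp [ 0.6304 -0.2641  0.0414] slide [-0.0016 -0.0015  0.0039] spin 0 yaw -146.6 j1,6 [ -9. -47.] w 43.5 F 30.0
```

Emit:
servo_tool --pt "0 0 0.003" --pt "0 0 0.006" --pt "0 0 0.0075" --pt "0 0 0.0075" --pt "0 0 0.0075" --spin '[0,0,0,0,0]' --grip '[1,1,1,1,1]'

```text
time_s: 14.63
tcp_pos: [0.6328, -0.2647, 0.0379]
ee_rot: [[-0.835, -0.551, 0.001], [-0.551, 0.835, -0.0], [-0.001, -0.001, -1.0]]
wrist_force: [-0.0, 0.0, -3.3]
gripper_width: 0.505
gripper_force: 30.0
```

Emit:
servo_tool --pt "0 0 0" --pt "0 0 0" --pt "0 0 0" --pt "0 0 0" --pt "0 0 0" --spin '[0,0,0,0,0]' --grip '[0.45,0.35,0.2,0,0]'

```text
time_s: 15.05
tcp_pos: [0.6327, -0.2649, 0.0378]
ee_rot: [[-0.835, -0.551, 0.001], [-0.551, 0.835, -0.0], [-0.001, -0.001, -1.0]]
wrist_force: [0.1, 0.5, 0.0]
gripper_width: 0.769
gripper_force: 0.0
```

Emit:
servo_tool --pt "0 0 0" --pt "0 0 0" --pt "0 0 -0.02" --pt "0 0 -0.05" --pt "0 0 -0.08" --spin '[0,0,0,0,0]' --grip '[0,0,0,0,0]'

```text
time_s: 15.47
tcp_pos: [0.6316, -0.2646, 0.1168]
ee_rot: [[-0.835, -0.55, -0.003], [-0.55, 0.835, 0.0], [0.002, 0.002, -1.0]]
wrist_force: [1.1, 0.0, 0.3]
gripper_width: 0.995
gripper_force: 0.0
```

Emit:
servo_tool --pt "0.0294 0.0207 0" --pt "0.0588 0.0414 0" --pt "0.0882 0.062 0" --pt "0.1175 0.0826 0" --pt "0.1469 0.1033 0" --spin '[-6.5,-13,-19.5,-26,-32.4]' --grip '[0,0,0,0,0]'

```text
time_s: 15.88
tcp_pos: [0.4511, -0.2592, 0.1173]
ee_rot: [[-0.405, -0.914, 0.0], [-0.914, 0.405, -0.0], [0.0, -0.0, -1.0]]
wrist_force: [0.6, -1.2, 0.4]
gripper_width: 1.0
gripper_force: 0.0
```

```bash
python3 - <<'E'
from h import *
go(.453,-.259,.037,65.8)
E
```

```text
t 15.88 tcp [ 0.4511 -0.2592  0.1173] slide [-0.001  -0.0016  0.0803] spin 0.3 yaw -113.9 j1,6 [-12. -12.] w 87.0 F 0.0
```

Emit:
servo_tool --pt "0 0 0" --pt "0 0 0.03" --pt "0 0 0.055" --pt "0 0 0.068" --pt "0 0 0.074" --spin '[0,0,0,0,0]' --grip '[0,0,0,0,0]'

```text
time_s: 16.3
tcp_pos: [0.4517, -0.2591, 0.0413]
ee_rot: [[-0.411, -0.912, -0.003], [-0.912, 0.411, 0.001], [0.001, 0.004, -1.0]]
wrist_force: [0.6, -0.2, 0.0]
gripper_width: 0.999
gripper_force: 0.0
```

Emit:
servo_tool --pt "0 0 0.003" --pt "0 0 0.006" --pt "0 0 0.006" --pt "0 0 0.006" --pt "0 0 0.006" --spin '[0,0,0,0,0]' --grip '[0,0.2,1,1,1]'

```text
time_s: 16.72
tcp_pos: [0.4535, -0.2595, 0.038]
ee_rot: [[-0.41, -0.912, 0.002], [-0.912, 0.41, -0.0], [-0.0, -0.002, -1.0]]
wrist_force: [-0.4, 0.6, 0.4]
gripper_width: 0.78
gripper_force: 0.0
```

Emit:
servo_tool --pt "0 0 0" --pt "0 0 0" --pt "0 0 0" --pt "0 0 0" --pt "0 0 0" --spin '[0,0,0,0,0]' --grip '[1,1,1,1,1]'

```text
time_s: 17.13
tcp_pos: [0.4529, -0.2594, 0.0373]
ee_rot: [[-0.41, -0.912, 0.0], [-0.912, 0.41, -0.0], [-0.0, -0.0, -1.0]]
wrist_force: [-0.4, -0.7, 1.2]
gripper_width: 0.458
gripper_force: 30.0
```

```bash
python3 -c "
from h import *
go(.4695,.210,.092)"
```

```text
t 17.13 tcp [ 0.4529 -0.2594  0.0373] slide [-0.4349  0.1772 -0.0547] spin 0 yaw -114.2 j1,6 [-12. -12.] w 39.8 F 30.0
```

Emit:
servo_tool --pt "0 0 -0.025" --pt "0 0 -0.055" --pt "-0.0335 0.0136 -0.055" --pt "-0.067 0.0273 -0.055" --pt "-0.1004 0.0409 -0.055" --spin '[0,0,0,0,0]' --grip '[1,1,1,1,1]'

```text
time_s: 17.55
tcp_pos: [0.4556, -0.1501, 0.0918]
ee_rot: [[-0.413, -0.911, -0.001], [-0.911, 0.413, 0.001], [-0.0, 0.001, -1.0]]
wrist_force: [0.4, 1.4, -4.7]
gripper_width: 0.457
gripper_force: 30.0
```

Emit:
servo_tool --pt "-0.0335 0.0136 0" --pt "-0.067 0.0273 0" --pt "-0.1004 0.0409 0" --pt "-0.134 0.0546 0" --pt "-0.1673 0.0682 0" --spin '[0,0,0,0,0]' --grip '[1,1,1,1,1]'

```text
time_s: 17.97
tcp_pos: [0.4619, 0.0311, 0.0915]
ee_rot: [[-0.41, -0.912, -0.002], [-0.912, 0.41, -0.0], [0.001, 0.002, -1.0]]
wrist_force: [1.0, 0.5, -3.4]
gripper_width: 0.456
gripper_force: 30.0
```

Emit:
servo_tool --pt "-0.0335 0.0136 0" --pt "-0.067 0.0273 0" --pt "-0.1004 0.0409 0" --pt "-0.134 0.0546 0" --pt "-0.1672 0.0681 0" --spin '[0,0,0,0,0]' --grip '[1,1,1,1,1]'

```text
time_s: 18.38
tcp_pos: [0.4683, 0.2113, 0.0913]
ee_rot: [[-0.41, -0.912, -0.002], [-0.912, 0.41, -0.001], [0.002, 0.001, -1.0]]
wrist_force: [1.3, 0.5, -3.1]
gripper_width: 0.454
gripper_force: 30.0
```

Emit:
servo_tool --pt "0 0 0" --pt "0 0 0.014" --pt "0 0 0.028" --pt "0 0 0.04" --pt "0 0 0.047" --spin '[0,0,0,0,0]' --grip '[1,1,1,1,1]'

```text
time_s: 18.8
tcp_pos: [0.4681, 0.209, 0.0431]
ee_rot: [[-0.41, -0.912, -0.004], [-0.912, 0.41, -0.002], [0.004, 0.002, -1.0]]
wrist_force: [0.3, -0.4, -4.3]
gripper_width: 0.458
gripper_force: 30.0
```

```bash
python3 -c "
from h import *
go(.4695,.21,.0378)"
```

```text
t 18.8 tcp [0.4681 0.209  0.0431] slide [-0.0015 -0.0009  0.0053] spin 0 yaw -114.2 j1,6 [ 42. -66.] w 39.9 F 30.0
```

Emit:
servo_tool --pt "0 0 0.003" --pt "0 0 0.006" --pt "0 0 0.0073" --pt "0 0 0.0073" --pt "0 0 0.0073" --spin '[0,0,0,0,0]' --grip '[1,1,1,1,1]'

```text
time_s: 19.22
tcp_pos: [0.4698, 0.2101, 0.0383]
ee_rot: [[-0.41, -0.912, 0.001], [-0.912, 0.41, 0.001], [-0.001, -0.0, -1.0]]
wrist_force: [0.0, 0.4, -4.4]
gripper_width: 0.456
gripper_force: 30.0
```

Emit:
servo_tool --pt "0 0 0" --pt "0 0 0" --pt "0 0 0" --pt "0 0 0" --pt "0 0 0" --spin '[0,0,0,0,0]' --grip '[0.5,0.4,0.2,0,0]'

```text
time_s: 19.63
tcp_pos: [0.4698, 0.2102, 0.0383]
ee_rot: [[-0.41, -0.912, 0.001], [-0.912, 0.41, 0.001], [-0.001, -0.001, -1.0]]
wrist_force: [0.3, 0.7, -0.4]
gripper_width: 0.718
gripper_force: 0.0
```

Emit:
servo_tool --pt "0 0 0" --pt "0 0 0" --pt "0 0 -0.02" --pt "0 0 -0.05" --pt "0 0 -0.08" --spin '[0,0,0,0,0]' --grip '[0,0,0,0,0]'

```text
time_s: 20.05
tcp_pos: [0.4689, 0.2094, 0.118]
ee_rot: [[-0.41, -0.912, -0.002], [-0.912, 0.41, -0.002], [0.003, 0.001, -1.0]]
wrist_force: [0.7, 0.6, 0.3]
gripper_width: 0.99
gripper_force: 0.0
```

Emit:
servo_tool --pt "0.0215 -0.0303 0" --pt "0.043 -0.0606 0" --pt "0.0645 -0.0909 0" --pt "0.086 -0.1212 0" --pt "0.1075 -0.1515 0" --spin '[5,10,15,20,25.2]' --grip '[0,0,0,0,0]'

```text
time_s: 20.47
tcp_pos: [0.5642, 0.0483, 0.118]
ee_rot: [[-0.762, -0.648, 0.0], [-0.648, 0.762, 0.0], [-0.0, -0.0, -1.0]]
wrist_force: [1.2, -0.2, -0.8]
gripper_width: 1.0
gripper_force: 0.0
```

```bash
python3 - <<'E'
from h import *
go(.62,-.046,.037,40.6)
c=capture('top');cv2.imwrite('pics/t2.png',c['pixels'])
E
```

```text
t 20.47 tcp [0.5642 0.0483 0.118 ] slide [ 0.0187 -0.108   0.081 ] spin -0.2 yaw -139.6 j1,6 [ 21. -71.] w 87.0 F 0.0
```

View pics/t2.png

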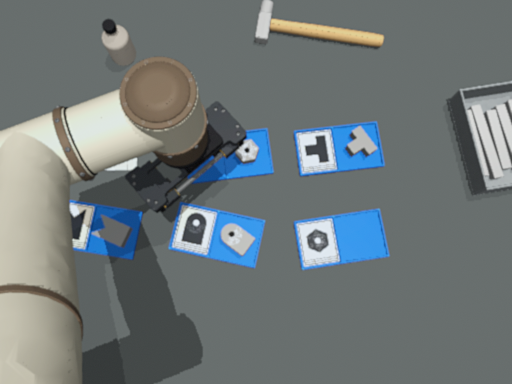

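The T (362,143), notched (113,231) and rounded (238,238) pieces lie in their own trays. The hexagon is in the spare tray at (247,151), and the hexagon tray is empty.

Emit:
servo_tool --pt "0.007 -0.038 0" --pt "0.0135 -0.075 0" --pt "0.0187 -0.108 0" --pt "0.0187 -0.108 0.02" --pt "0.0187 -0.108 0.045" --spin '[0,0,0,0,0]' --grip '[0,0,0,0,0]'

```text
time_s: 20.93
tcp_pos: [0.6221, -0.0462, 0.0741]
ee_rot: [[-0.761, -0.649, 0.006], [-0.649, 0.761, 0.001], [-0.005, -0.003, -1.0]]
wrist_force: [-0.4, -0.5, -0.9]
gripper_width: 0.997
gripper_force: 0.0
```

Emit:
servo_tool --pt "0 0 0.015" --pt "0 0 0.026" --pt "0 0 0.033" --pt "0 0 0.036" --pt "0 0 0.036" --spin '[0,0,0,0,0]' --grip '[0,0,0,0,0.2]'

```text
time_s: 21.35
tcp_pos: [0.6197, -0.0441, 0.0367]
ee_rot: [[-0.759, -0.651, -0.0], [-0.651, 0.759, -0.0], [0.0, 0.0, -1.0]]
wrist_force: [0.1, -0.6, 1.2]
gripper_width: 0.973
gripper_force: 0.0
```

Emit:
servo_tool --pt "0 0 0" --pt "0 0 0" --pt "0 0 0" --pt "0 0 0" --pt "0 0 0" --spin '[0,0,0,0,0]' --grip '[1,1,1,1,1]'

```text
time_s: 21.77
tcp_pos: [0.6199, -0.0443, 0.0374]
ee_rot: [[-0.759, -0.651, 0.001], [-0.651, 0.759, 0.0], [-0.001, -0.0, -1.0]]
wrist_force: [0.5, 0.2, -0.5]
gripper_width: 0.632
gripper_force: 0.0
```

Emit:
servo_tool --pt "0 0 0" --pt "0 0 0" --pt "0 0 0" --pt "0 0 0" --pt "0 0 0" --spin '[0,0,0,0,0]' --grip '[1,1,1,1,1]'

```text
time_s: 22.18
tcp_pos: [0.62, -0.0444, 0.0371]
ee_rot: [[-0.759, -0.651, 0.001], [-0.651, 0.759, -0.0], [-0.0, -0.0, -1.0]]
wrist_force: [0.9, -0.5, 0.5]
gripper_width: 0.457
gripper_force: 30.0
```

```bash
python3 -c "
from h import *
go(.455,-.26,.087)"
```

```text
t 22.18 tcp [ 0.62   -0.0444  0.0371] slide [ 0.2655 -0.0563 -0.05  ] spin 0 yaw -139.4 j1,6 [ 11. -60.] w 39.8 F 30.0
```

Emit:
servo_tool --pt "0 0 -0.022" --pt "0 0 -0.05" --pt "0.038 -0.008 -0.05" --pt "0.076 -0.016 -0.05" --pt "0.114 -0.024 -0.05" --spin '[0,0,0,0,0]' --grip '[1,1,1,1,1]'

```text
time_s: 22.6
tcp_pos: [0.5473, -0.137, 0.0866]
ee_rot: [[-0.759, -0.652, -0.001], [-0.652, 0.759, 0.001], [0.0, 0.001, -1.0]]
wrist_force: [-0.4, -0.9, -2.7]
gripper_width: 0.452
gripper_force: 30.0
```

Emit:
servo_tool --pt "0.038 -0.008 0" --pt "0.076 -0.016 0" --pt "0.114 -0.024 0" --pt "0.1515 -0.0323 0" --pt "0.1515 -0.0323 0" --spin '[0,0,0,0,0]' --grip '[1,1,1,1,1]'

```text
time_s: 23.02
tcp_pos: [0.4491, -0.2628, 0.0858]
ee_rot: [[-0.764, -0.645, -0.005], [-0.645, 0.764, 0.002], [0.003, 0.005, -1.0]]
wrist_force: [-0.3, -0.4, -2.6]
gripper_width: 0.455
gripper_force: 30.0
```

Emit:
servo_tool --pt "0 0 0.01" --pt "0 0 0.02" --pt "0 0 0.03" --pt "0 0 0.038" --pt "0 0 0.042" --spin '[0,0,0,0,0]' --grip '[1,1,1,1,1]'

```text
time_s: 23.43
tcp_pos: [0.4543, -0.2587, 0.0426]
ee_rot: [[-0.758, -0.652, -0.003], [-0.652, 0.758, 0.001], [0.002, 0.003, -1.0]]
wrist_force: [-0.6, -0.1, -2.4]
gripper_width: 0.456
gripper_force: 30.0
```

```bash
python3 -c "
from h import *
go(.455,-.26,.0375)"
```

```text
t 23.43 tcp [ 0.4543 -0.2587  0.0426] slide [ 0.0003 -0.0014  0.0051] spin 0 yaw -139.3 j1,6 [-12. -37.] w 39.7 F 30.0
```

Emit:
servo_tool --pt "0 0 0.003" --pt "0 0 0.006" --pt "0 0 0.0075" --pt "0 0 0.0075" --pt "0 0 0.0075" --spin '[0,0,0,0,0]' --grip '[1,1,1,1,1]'

```text
time_s: 23.85
tcp_pos: [0.4551, -0.2599, 0.0376]
ee_rot: [[-0.759, -0.651, 0.001], [-0.651, 0.759, -0.0], [-0.0, -0.001, -1.0]]
wrist_force: [-0.5, 1.0, -2.5]
gripper_width: 0.453
gripper_force: 30.0
```

Emit:
servo_tool --pt "0 0 0" --pt "0 0 0" --pt "0 0 0" --pt "0 0 0" --pt "0 0 0" --spin '[0,0,0,0,0]' --grip '[0.5,0.4,0.2,0,0]'

```text
time_s: 24.27
tcp_pos: [0.4549, -0.26, 0.0376]
ee_rot: [[-0.759, -0.651, 0.001], [-0.651, 0.759, -0.0], [-0.0, -0.001, -1.0]]
wrist_force: [0.0, 0.2, 0.6]
gripper_width: 0.718
gripper_force: 0.0
```

Emit:
servo_tool --pt "0 0 0" --pt "0 0 0" --pt "0 0 -0.02" --pt "0 0 -0.05" --pt "0 0 -0.08" --spin '[0,0,0,0,0]' --grip '[0,0,0,0,0]'

```text
time_s: 24.68
tcp_pos: [0.4539, -0.2597, 0.1175]
ee_rot: [[-0.759, -0.651, -0.003], [-0.651, 0.759, 0.001], [0.002, 0.002, -1.0]]
wrist_force: [0.8, -0.7, 0.6]
gripper_width: 0.986
gripper_force: 0.0
```

Emit:
servo_tool --pt "0.02 -0.01 -0.03" --pt "0.04 -0.02 -0.06" --pt "0.06 -0.03 -0.09" --pt "0.06 -0.06 -0.1" --pt "0.06 -0.09 -0.1" --spin '[0,0,0,0,0]' --grip '[0,0,0,0,0]'

```text
time_s: 25.1
tcp_pos: [0.4687, -0.3692, 0.2225]
ee_rot: [[-0.759, -0.651, 0.008], [-0.651, 0.759, -0.004], [-0.003, -0.008, -1.0]]
wrist_force: [1.9, -0.4, -0.2]
gripper_width: 1.001
gripper_force: 0.0
```

Emit:
servo_tool --pt "0 -0.03 0" --pt "0 -0.06 0" --pt "0 -0.09 0" --pt "0 -0.12 0" --pt "0 -0.15 0" --spin '[0,0,0,0,0]' --grip '[0,0,0,0,0]'

```text
time_s: 25.52
tcp_pos: [0.5659, -0.4822, 0.2169]
ee_rot: [[-0.759, -0.651, -0.001], [-0.651, 0.759, 0.0], [0.0, 0.001, -1.0]]
wrist_force: [0.5, 0.5, 0.2]
gripper_width: 1.006
gripper_force: 0.0
```

```bash
python3 - <<'E'
from h import *
T={'hexagon':(.455,-.260),'tee':(.6325,-.2645),'notched':(.4695,.210),'rounded':(.453,-.023)}
s=sense();print(s['time_s'],s['tcp_pos'],s['wrist_force'])
ims=[]
for n in('top','scene'):
    c=capture(n);ims.append(c['pixels'])
    for k,p in T.items():
        try:
            print(n,k,*fit(c,k,p),p)
        except Exception as e:print(n,k,'none')
    print([np.round(d['point'],4) for d in tip_of('try_square',n)[:1]])
cv2.imwrite('pics/end.png',cv2.resize(np.vstack(ims),(400,600),interpolation=cv2.INTER_AREA))
E
```

```text
25.5167 [ 0.56594804 -0.4821708   0.2169188 ] [0.48245971 0.45681166 0.24771752]
top hexagon [ 0.4591 -0.1944] 7.6 4770.0 4770 0.6006 (0.455, -0.26)
top tee none
top notched [0.4682 0.2102] 65.2 47.0 622 0.0288 (0.4695, 0.21)
top rounded [ 0.3974 -0.0367] 0.0 160.0 160 0.6467 (0.453, -0.023)
[array([0.6258, 0.206 , 0.003 ])]
scene hexagon [ 0.4608 -0.2619] 344.9 64.3 360 0.0275 (0.455, -0.26)
scene tee [ 0.636  -0.2664] 33.9 128.8 770 0.0275 (0.6325, -0.2645)
scene notched [0.475  0.2028] 67.0 71.9 302 0.0267 (0.4695, 0.21)
scene rounded [ 0.4592 -0.0289] 50.7 68.1 392 0.0271 (0.453, -0.023)
[array([0.6269, 0.21  , 0.0019])]
```

View pics/end.png

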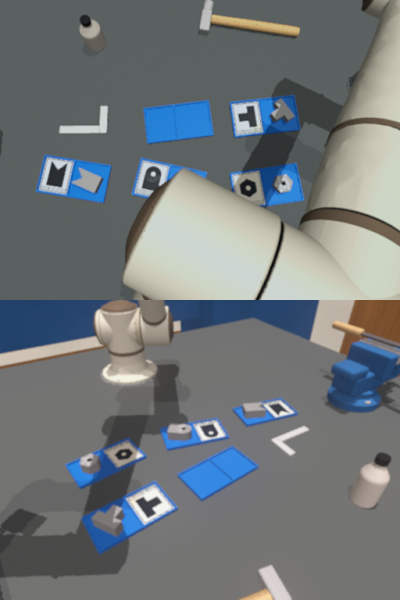

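All four pieces lie flat in their own trays. In the lower (scene) half they are hexagon (90,462), T (108,520), rounded (180,431) and notched (254,409). The square hasn't moved and the arm is clear of everything.

```bash
python3 -c "
from station import *
print(finish_job())"
```

```text
the job is handed in; nothing more can be done
None
```

The job is handed in at about 26 s of the 128 s allowed: the last pictures showed all four pieces lying flat in the trays with their own drawings and the try square where it was; the hand-in returned no verdict.

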